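Hang the spoon caddy on the hook inside the low cabinet

ROBOT

A 6-joint arm with a two-finger parallel gripper is mounted at the origin on the work surface. World frame = base frame: x ahead of the robot, y to its left, z up, the work surface at z = 0. Lengths are in m, angles in rad, forces in N, time in s.
With the tool pointing down it reaches from about 0.3 to 0.825 m from the base axis. Payload 5.4 kg.
Tool frame: the origin (TCP) lies on the centre line of the jaws, within the pads' length; the fingertips stand 8 mm ahead of it and the grasp point (between the pads) lies 11 mm behind it; z points along the fingers, y is the line along which they close (so a half turn about z gives the same grasp; the last joint's range is limited). The gripper opens to 92 mm and grips with 3 to 60 N. Pads are 20 mm wide; open, the fingers measure 128 mm over their backs; the gripper's body (75 mm by 189 mm) begins 69 mm behind the grasp point.
Start: joints at [0.979, 0.158, 1.597, -0, 1.386, -0.21], TCP at [0.214, 0.534, 0.223] pointing down, gripper open.
Joint ranges: [-2.91, 2.91], [-0.94, 2.29], [0.18, 2.7], [-1.29, 4.43], [0.17, 2.64], [-3, 3]. Speed limits (rad/s): [2.57, 2.57, 3.14, 3.14, 3.14, 3.14].

INTERFACE

Orientations are given as a unit quaternion [w, x, y, z].
In Python, from workcell import arm gives the robot as it stands. The module is installed in compiled form; this text tells all that it offers.
- The arm moves only by the shell command python3 -m crank 'ROWS' [FORCE]. ROWS is JSON, a list of rows, each an object with "fingers": the finger opening in cm, from 0 to 9.19; "dp": the shift along the tool's x, y, z in cm, a list of three; "turn": the turn about the tool's z in rad. A call has 1 to 12 rows; each row shifts and turns the commanded pose from where the row before left it, along the tool's axes as they then stand; what a row does not reach is not made up. A row lasts 1/12 s, in which the tool goes at most 41.7 mm and 7.16 degrees, less where a joint would pass 70% of its speed; a pose out of reach is approached as far as the arm can. A call with a gripper value outside its range is refused whole. The fingers move at their own pace and stop on an object; FORCE is the grip in N (left out, the last holds). Time passes only in rows, so rows that do not move let the fingers close. It gives the time, the measured TCP pose, the force, the opening and the grip force at its end, in the units of the state.
- arm.get_obs(): the state, without advancing time (a new reading comes with each control period).
- arm.read_camera(name): name is "side" or "top"; returns a dict with "image" (384x512x3 uint8, red, green, blue), "fx", "fy", "cx", "cy" (pixels), "k1" (the pictures are not rectified: a ray, as slopes to the right and down, at radius r is drawn at 1 + k1 r^2 times it, then the intrinsics apply), "xyz" and "rotation" of the camera in the world. Camera axes: x right, y down, z forward; pixel columns grow to the right and rows downward; lengths in m; the calibration is good to about 2 mm. A picture is of the moment at which its call begins. There is no depth.
- arm.close_job(): hands the job in; it is judged then, once.
The state is a dict: "clock": time; "q": joint angles; "qd": joint speeds; "tau": joint torques, N m; "position": TCP position; "ee_rot": TCP orientation; "ft_force": force on the tool from outside, world axes, zero at the start; "moment": the same for the moment, N m; "gripper_width": finger opening in m; "grasp_force": force on a finger pad.
Only numpy, scipy, OpenCV 4.12 (cv2) and the standard library are available. Lean on these libraries where they do the work, as an engineer would, in place of code of your own. Each camera call takes 0.05 s, during which the arm holds its last target. There are 200 camera calls.

TASK

Hang the red spoon caddy on the brass hook at the back of the low wooden cabinet: take it by its black handle, tilt it so that its tall back plate gets in between the sill and the header, and bring the bar at the top of the plate down behind the hook's upturned tip until the hook carries it. Work gently by feel, without forcing the caddy or the robot against the cabinet and without dropping the caddy onto the hook; leave it hanging level and still with its handle pointing out of the front, and leave the cup, the jar and the knock box as they are.

Things in the scene. Friction and masses are not known exactly. Their poses are not given: they have to be found in the camera images.
- caddy: Loose red metal spoon caddy with black handle, about 220 g. Origin: middle of the bottom edge of its back plate, on the plate's rear face; x points out of the rear face (away from the handle), y sideways, z up. Plate 4 mm thick (x -4..0), 60 wide, 95 tall, with a window 24 mm wide from z 25 to 83. Tray in front: x -62..-4, 60 wide, 20 to 26 tall, flat underside at z 0.
- caddy_grip (a point): Where to pinch the black handle across y: centre of its section, at -175, 0, 33 mm in the caddy frame. Handle bar: 16 mm wide (y), 14 tall (z 26..40), x -197..-58 mm, on a short riser block (x -76..-58, z 16..38). Centre of mass 40 to 50 mm in front of the plate. When the caddy hangs, this point is about 49 mm outside the cabinet's front.
- caddy_bar (a point): Middle of the underside of the plate's top bar (at -2, 0, 83 mm in the caddy frame). The bar closes the window at the top, is 24 mm long between the window's sides, 12 mm tall (z 83..95) and 4 mm thick; it goes down behind the hook's tip.
- cabinet: Low wooden cabinet fixed to the counter, open at the back and between its roof slats. Origin on the counter below the nominal face of the hook strip; x points into the cabinet (away from its front opening), y sideways, z up. Inside 236 mm wide; underside of the roof slats at z 190 mm. Forcing means over 15 N between the cabinet and the caddy or robot.
- opening (a point): Middle of the cabinet's front opening (at -120, 0, 91 mm in the cabinet frame). The front board is 12 mm thick (x -126..-114): a sill from z 0 to 50 and a header from z 132 to 202 mm, so the opening is 82 mm high, lower than the caddy's plate, and 236 mm wide.
- strip_nominal (a point): NOMINAL middle of the front face of the white upright strip, 70 mm wide, z 6..184, on which the hook sits (at 0, 0, 95 mm in the cabinet frame). The strip is set on spacers: its real face may be up to 10 mm nearer or farther along the cabinet's x, which is not reported. Rigid. The foot of the hung caddy's plate leans on it.
- hook_nominal (a point): NOMINAL seat of the brass hook, 133 mm over the counter at the strip's nominal face (y 0). The real hook may be up to 10 mm higher or lower and moves with the strip; not reported. Round bar 8 mm thick: 11 mm out, then up 14 mm leaning 3 mm out; reaches 18 mm in all, tip top 14 mm over the seat. Gap to strip 7 mm at the seat, 10 at the tip. Hung, the caddy's underside is 83 mm below the seat.
- cup: Matte grey ceramic cup, 76 mm across, 75 mm tall, origin under its centre. Leave alone.
- jar: Glass jar with a steel screw lid, 84 mm across, 120 mm tall, origin under its centre. Leave alone.
- knock_box: Black plastic open box, 130 x 130 x 100 mm, origin under its centre. Leave alone.
There are look-alikes about, which are no part of the job. What is meant by the caddy is not white, and is the larger of those in its own colour.

How it is judged:
By the outcome, as a careful person would: the job done as asked, in the order asked, and still so for the second after the job is handed in, with the robot touching nothing.
It also fails if it takes over 64 s, if anything falls off the work surface, if the arm or the gripper's body presses on something with over 40 N, if the wrist force passes 120 N, or if a joint passes its speed limit or range.

## Working session

There is one attempt and no reset: what is moved stays moved. The work goes in short steps, Python scripts to look and compute and a shell command to move; the robot and the scene stay as the last step left them, time stands still between calls to the robot, and variables do not carry over. Pictures are saved under pics/ and viewed, at most 10 in all, crops included, and the job is handed in when it is done.

```bash
mkdir -p pics; ls; python3 - <<'E'
from workcell import arm
import cv2,numpy as np
for n in("side","top"):
    c=arm.read_camera(n); cv2.imwrite(f"pics/{n}0.png",c["image"][:,:,::-1])
    print(n,{k:np.round(v,4).tolist() for k,v in c.items() if k!="image"})
o=arm.get_obs(); print({k:np.round(v,3).tolist() for k,v in o.items()})
E
```

```text
pics
side {'fx': 383.3172, 'fy': 383.3172, 'cx': 256.2109, 'cy': 194.1977, 'k1': -0.0649, 'xyz': [0.2373, -0.6804, 0.8194], 'rotation': [-0.4001, 0.8864, -0.2149, 0.0896]}
top {'fx': 407.7708, 'fy': 407.7708, 'cx': 258.4132, 'cy': 188.3384, 'k1': -0.0873, 'xyz': [0.3751, 0.0611, 1.3905], 'rotation': [0.0554, -0.6953, 0.714, -0.0605]}
{'clock': 0.1, 'q': [0.979, 0.159, 1.598, -0.0, 1.386, -0.21], 'qd': [0.002, -0.002, -0.004, -0.0, -0.001, 0.0], 'tau': [0.001, -38.65, -32.296, 0.07, 0.034, -0.0], 'position': [0.214, 0.533, 0.222], 'ee_rot': [-0.0, 0.19, 0.982, -0.001], 'ft_force': [-0.559, 0.118, -0.349], 'moment': [0.04, -0.011, -0.01], 'grasp_force': 0.0, 'gripper_width': 0.092}
```

View pics/side0.png

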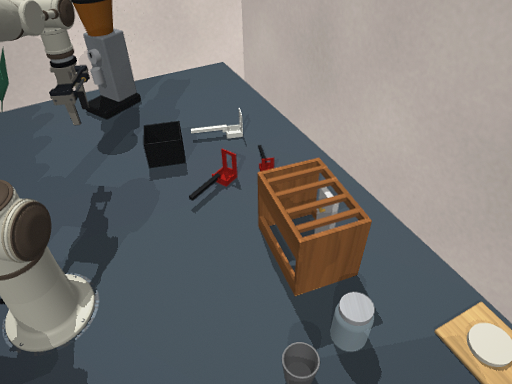

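View pics/top0.png

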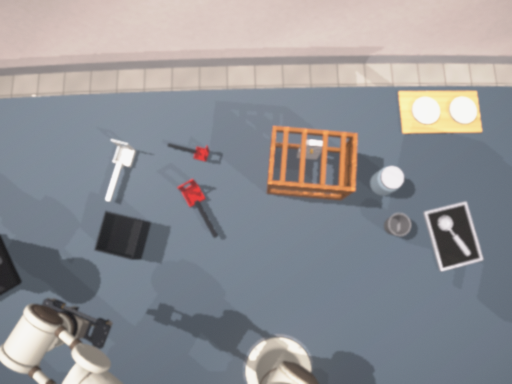

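The side view shows three caddies: white (side 220,130; top 120,170), small red (side 266,160; top 200,152) and large red (side 228,170; top 192,192, with its handle running to 213,233). The large red one fits the description because it isn't white and is the larger of the two reds. The cabinet is at side (312,225) and top (312,162). I'll confirm with an enlarged crop.

```bash
cat > h.py <<'E'
import numpy as np,cv2
from scipy.spatial.transform import Rotation as R
def q2R(q): return R.from_quat([q[1],q[2],q[3],q[0]]).as_matrix()
class Cam:
    def __init__(s,c):
        s.f=c["fx"];s.cx=c["cx"];s.cy=c["cy"];s.k=c["k1"];s.p=np.array(c["xyz"]);s.R=q2R(c["rotation"])
    def proj(s,P):
        d=(np.atleast_2d(P)-s.p)@s.R; u=d[:,:2]/d[:,2:]; u=u*(1+s.k*(u**2).sum(1,keepdims=True))
        return u*s.f+[s.cx,s.cy]
    def ray(s,uv):
        v=(np.array(uv,float)-[s.cx,s.cy])/s.f; u=v.copy()
        for _ in range(20): u=v/(1+s.k*(u@u))
        d=s.R@np.array([u[0],u[1],1]); return d/np.linalg.norm(d)
    def atz(s,uv,z):
        d=s.ray(uv); return s.p+d*(z-s.p[2])/d[2]
def tri(cs,uvs):
    A=np.zeros((3,3));b=np.zeros(3);
    for c,uv in zip(cs,uvs):
        d=c.ray(uv);M=np.eye(3)-np.outer(d,d);A+=M;b+=M@c.p
    X=np.linalg.solve(A,b); return X,[np.round(c.proj(X)[0]-uv,1) for c,uv in zip(cs,uvs)]
E
python3 - <<'E'
import cv2,numpy as np
s=cv2.imread("pics/side0.png");t=cv2.imread("pics/top0.png")
def cr(im,x0,y0,w,h,W,H):
    return cv2.resize(im[y0:y0+h,x0:x0+w],(W,H),interpolation=cv2.INTER_CUBIC)
a=cr(s,180,140,80,60,400,300);b=cr(t,160,170,80,60,400,300)
c=cr(s,250,150,133,150,266,300) ;c=cr(s,240,150,160,150,320,300); d=cr(t,250,115,128,80,480,300)
cv2.imwrite("pics/crop0.png",np.vstack([np.hstack([a,b]),np.hstack([c,d])]))
E
```

```text
(no output)
```

View pics/crop0.png

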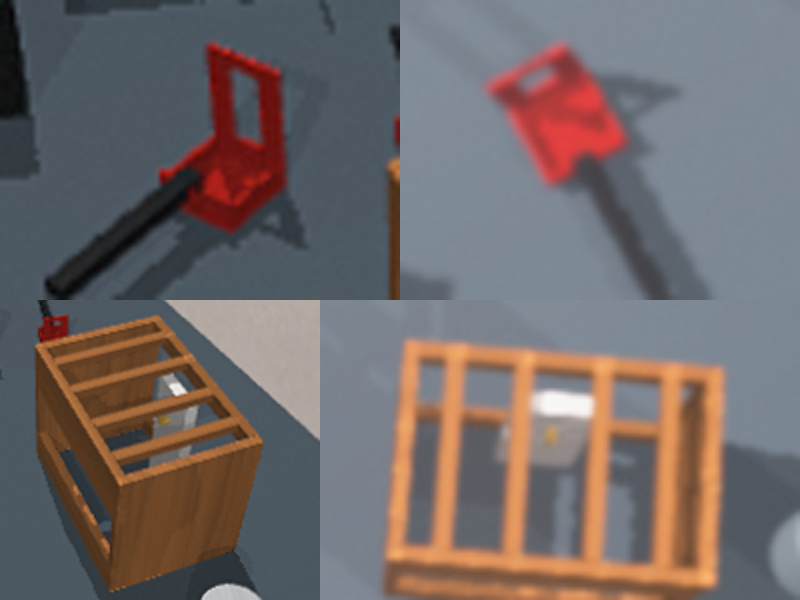

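```bash
python3 - <<'E'
from h import *; from workcell import arm
from scipy.optimize import least_squares
C={n:Cam(arm.read_camera(n)) for n in("side","top")}
cs=[C["side"],C["top"]]
for n,a,b in [("plateTL",(221.6,149),(177.6,187.6)),("TR->",(236.4,154),(193,178.6)),("plate swap",(221.6,149),(193,178.6)),("handle end",(190,197),(214,234)),
 ("roof R-back",(371,220),(357.5,133.7)),("roof R-front",(302.5,242.5),(355.3,188.3)),("roof L-front",(259,172.5),(267.9,183.8)),("roof L-back",(320,159),(272.7,126.2)),("hook",(322.5,210),(311.9,151))]:
    X,e=tri(cs,[a,b]); print(n,np.round(X,4),e)
E
```

```text
plateTL [0.6001 0.3102 0.091 ] [array([-0.2,  0. ]), array([ 0.1, -0.2])]
TR-> [0.6295 0.2595 0.0925] [array([-0.6,  0.1]), array([ 0.2, -0.6])]
plate swap [0.6018 0.2587 0.1283] [array([ 5.8, -1.6]), array([-1.3,  5.9])]
handle end [0.4469 0.2006 0.0298] [array([ 1.1, -0.2]), array([-0.2,  1. ])]
roof R-back [ 0.7326 -0.2564  0.2035] [array([-0.2,  0.1]), array([ 0.1, -0.1])]
roof R-front [ 0.5641 -0.2385  0.1994] [array([ 0.4, -0.1]), array([-0.1,  0.3])]
roof L-front [0.5885 0.0202 0.1982] [array([-1.2,  0.3]), array([ 0.3, -1. ])]
roof L-back [ 7.668e-01 -1.000e-04  1.939e-01] [array([-0.8,  0.2]), array([ 0.3, -0.7])]
hook [ 0.699  -0.1241  0.1369] [array([-0.3,  0.1]), array([ 0.1, -0.2])]
```

The crop confirms it: the large red caddy's plate triangulates at 91–93 mm high and 59 mm wide (the text gives 95 and 60). Its handle end is at side (190,197) and top (214,234). The cabinet roof comes out at about 200 mm and its front is 260 mm wide, which also fits. The tool can't pitch, so I'll tilt the caddy by letting it pivot in the pinch. Next I'll refine the poses.

```bash
cat > fit.py <<'E'
from h import *; from workcell import arm
from scipy.optimize import least_squares,minimize
def bx(x0,x1,y0,y1,z0,z1): return np.array([[x,y,z] for x in(x0,x1) for y in(y0,y1) for z in(z0,z1)])/1000
RED=[bx(-4,0,-30,-12,0,95),bx(-4,0,12,30,0,95),bx(-4,0,-30,30,0,25),bx(-4,0,-30,30,83,95),bx(-62,-4,-30,30,0,20)]
BLK=[bx(-197,-58,-8,8,26,40),bx(-76,-58,-8,8,16,38)]
S=4
def grab():
    o=[]
    for n in("side","top"):
        c=arm.read_camera(n); o.append((Cam(c),c["image"]))
    return o
def redmask(im):
    h=cv2.cvtColor(im,cv2.COLOR_RGB2HSV); return (((h[...,0]<6)|(h[...,0]>174))&(h[...,1]>150)&(h[...,2]>60)).astype(np.uint8)
def blkmask(im): return (im.max(2)<42).astype(np.uint8)
def render(cam,T,parts,shape):
    m=np.zeros((shape[0]*S,shape[1]*S),np.uint8)
    for b in parts:
        uv=cam.proj(b@T[:3,:3].T+T[:3,3]); hu=cv2.convexHull(((uv+.5)*S).astype(np.float32))
        cv2.fillConvexPoly(m,np.round(hu*16).astype(np.int32),1,shift=4)
    return cv2.resize(m.astype(np.float32),(shape[1],shape[0]),interpolation=cv2.INTER_AREA)
def pose(x,y,z,yaw,tilt):  # tilt>0: nose (plate) down
    T=np.eye(4);T[:3,:3]=R.from_euler("ZY",[yaw,tilt],degrees=True).as_matrix();T[:3,3]=x,y,z;return T
E
python3 - <<'E'
from fit import *
G=grab()
def cost(p):
    T=pose(p[0],p[1],0,p[2],0);c=0
    for cam,im in G:
        m=redmask(im).astype(np.float32); ctr=cam.proj(T[:3,3])[0].astype(int)
        sl=(slice(max(ctr[1]-45,0),ctr[1]+45),slice(ctr[0]-45,ctr[0]+45))
        r=render(cam,T,RED,m.shape);b=render(cam,T,BLK,m.shape)
        c+=(np.abs(r-m)*(1-b))[sl].sum()/m[sl].sum()
        k=blkmask(im).astype(np.float32); c+=0.5*(b*(1-np.maximum(k,r>0)))[sl].sum()/b.sum()
    return c
best=min((minimize(cost,[.615,.285,y0],method="Nelder-Mead",options=dict(initial_simplex=np.array([.615,.285,y0])+np.array([[0,0,0],[.006,0,0],[0,.006,0],[0,0,4]]),xatol=1e-4,fatol=1e-4)) for y0 in(26,31)),key=lambda r:r.fun)
print(best.x,best.fun); T=pose(best.x[0],best.x[1],0,best.x[2],0); print("grip",T@[-.175,0,.033,1], [c.proj((T@[-.197,0,.04,1])[:3]) for c,_ in G])
cs=[g[0] for g in G]
P=[((371,220),(357.5,133.7),(48,-130)),((302.5,242.5),(355.3,188.3),(-126,-130)),((259,172.5),(267.9,183.8),(-126,130)),((320,159),(272.7,126.2),(48,130))]
def res(p):
    T=pose(p[0],p[1],0,p[2],0);r=[]
    for a,b,(x,y) in P:
        if x>0:x=p[3]*1000
        X=(T@[x/1000,y/1000,.202,1])[:3]; r+=list(cs[0].proj(X)[0]-a)+list(cs[1].proj(X)[0]-b)
    return np.array(r)
s=least_squares(res,[.70,-.123,-6,.048]); print("cab",s.x,np.round(s.fun,1))
big=[]
T=pose(*s.x[:2],0,s.x[2],0)
for cam,im in G:
    X=(T@[-.01,0,.14,1])[:3];u=cam.proj(X)[0];print(u); x,y=np.round(u).astype(int); big.append(cv2.resize(im[y-20:y+20,x-20:x+20,::-1],(400,400),interpolation=cv2.INTER_CUBIC));print("orig",x-20,y-20)
cv2.imwrite("pics/hook.png",np.hstack(big))
E
```

```text
[ 0.61429193  0.28605354 27.51967328] 1.4560998678207397
grip [0.45909279 0.20519424 0.033      1.        ] [array([[189.05611229, 196.10830607]]), array([[215.20291447, 237.07026025]])]
cab [ 0.70091126 -0.12381342 -6.19891861  0.04788697] [ 0.8  0.8  0.5 -0.6 -0.3 -0.2  0.5  0.9 -0.6 -0.7  0.7 -1.7 -1.9 -1.8
  0.3 -0.2]
[319.37681016 209.90968223]
orig 299 190
[311.81862677 153.00575584]
orig 292 133
```

View pics/hook.png

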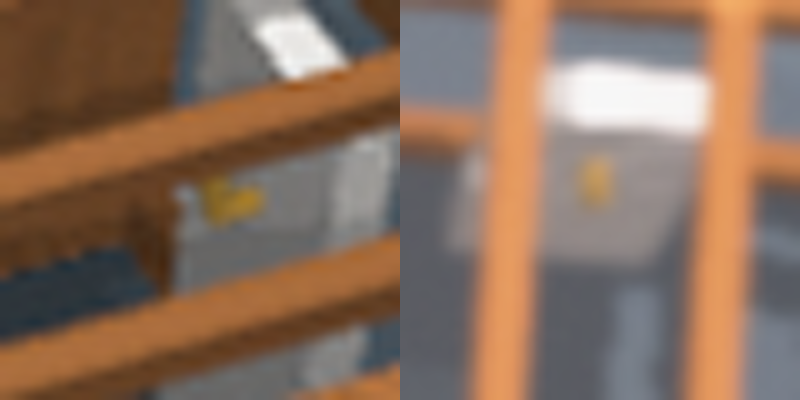

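```bash
cat >> h.py <<'E'
CAB=(.7009,-.1238,-6.2)
def cab(p,mm=True): 
    a=np.radians(CAB[2]);p=np.array(p)/1000;return np.array([CAB[0]+p[0]*np.cos(a)-p[1]*np.sin(a),CAB[1]+p[0]*np.sin(a)+p[1]*np.cos(a),p[2]])
def wcab(P):
    a=np.radians(CAB[2]);d=np.array(P[:2])-CAB[:2];return np.round(1000*np.array([d[0]*np.cos(a)+d[1]*np.sin(a),-d[0]*np.sin(a)+d[1]*np.cos(a),P[2]]),1)
E
python3 - <<'E'
from fit import *
from h import *
G=grab();s,t=[g[0] for g in G]
for S0 in(-10,-5,0,5,10):
    print("s",S0,"top: strip edge row",np.round(t.proj(cab([S0,0,184]))[0],1),"want 145.7; side corner",np.round(s.proj(cab([S0,35,184]))[0],1),"want 324.5,192.5")
def f(p):
    S0,h,y=p
    return np.r_[t.proj(cab([S0-18,y,h+10]))[0]-[311.5,153.7],t.proj(cab([S0,y,h-3]))[0]-[311.5,148.9],s.proj(cab([S0-14,y,h+13]))[0]-[320.4,208.2],s.proj(cab([S0-13,y,h-8]))[0]-[321,212.2],s.proj(cab([S0,y,h-4]))[0]-[325,210.3],t.proj(cab([S0,0,184]))[0][1]-145.7,s.proj(cab([S0,35,184]))[0]-[324.5,192.5]]
r=least_squares(f,[0,133,0],x_scale=10); print(r.x,np.round(r.fun,1))
T=np.array([.4591,.2052,.022]);o=arm.get_obs();Rt=q2R(o["ee_rot"])
print("tool axes cols",np.round(Rt,3).tolist());y=Rt[:,1];print("tool y yaw",np.degrees(np.arctan2(y[1],y[0])))
print("handle y dir yaw",27.5+90,"delta tool frame cm",100*Rt.T@(T-o["position"]))
E
```

```text
s -10 top: strip edge row [313.7 149.4] want 145.7; side corner [314.6 188.5] want 324.5,192.5
s -5 top: strip edge row [313.8 147.9] want 145.7; side corner [316.3 188. ] want 324.5,192.5
s 0 top: strip edge row [313.9 146.3] want 145.7; side corner [318.1 187.5] want 324.5,192.5
s 5 top: strip edge row [314.  144.7] want 145.7; side corner [319.8 187.1] want 324.5,192.5
s 10 top: strip edge row [314.1 143.1] want 145.7; side corner [321.6 186.6] want 324.5,192.5
[  7.56087334 134.09906626   0.96465839] [ 0.2 -0.9 -0.  -0.5  0.3 -0.9 -0.8  0.9 -0.1  0.4 -1.8 -3.8 -5.7]
tool axes cols [[-0.928, 0.373, -0.0], [0.373, 0.928, -0.0], [0.0, -0.0, -1.0]]
tool y yaw 68.12648628698689
handle y dir yaw 117.5 delta tool frame cm [-34.95933681 -21.33749917  20.0494434 ]
```

```bash
python3 -m crank '[{"fingers":9,"dp":[-2.9,-1.8,0],"turn":-0.07},{"fingers":9,"dp":[-2.9,-1.8,0],"turn":0},{"fingers":9,"dp":[-2.9,-1.8,0],"turn":0},{"fingers":9,"dp":[-2.9,-1.8,0],"turn":0},{"fingers":9,"dp":[-2.9,-1.8,0],"turn":0},{"fingers":9,"dp":[-2.9,-1.8,0],"turn":0},{"fingers":9,"dp":[-2.9,-1.8,0],"turn":0},{"fingers":9,"dp":[-2.9,-1.8,0],"turn":0},{"fingers":9,"dp":[-2.9,-1.8,0],"turn":0},{"fingers":9,"dp":[-2.9,-1.8,0],"turn":0},{"fingers":9,"dp":[-2.9,-1.8,0],"turn":0},{"fingers":9,"dp":[-2.9,-1.8,0],"turn":0}]' 10
python3 -m crank '[{"fingers":7,"dp":[0,0,0],"turn":-0.115},{"fingers":7,"dp":[0,0,0],"turn":-0.115},{"fingers":7,"dp":[0,0,0],"turn":-0.115},{"fingers":7,"dp":[0,0,0],"turn":-0.115},{"fingers":7,"dp":[0,0,0],"turn":-0.115},{"fingers":7,"dp":[0,0,0],"turn":-0.115},{"fingers":7,"dp":[0,0,0],"turn":-0.1},{"fingers":7,"dp":[0,0,0],"turn":0}]'
cat > st.py <<'E'
from h import *; from workcell import arm
import sys
o=arm.get_obs();Rt=q2R(o["ee_rot"]);y=Rt[:,1]
print("t %.2f"%o["clock"],"tcp",np.round(o["position"],4),"cab G",wcab(np.array(o["position"])-.011*Rt[:,2]),"yawy %.2f"%np.degrees(np.arctan2(y[1],y[0])),"F",np.round(o["ft_force"],2),"w %.4f g %.1f"%(o["gripper_width"],o["grasp_force"]),"j6 %.2f"%o["q"][5])
if len(sys.argv)>3: print("tool cm",np.round(100*Rt.T@(np.array(sys.argv[1:4],float)-o["position"]),2))
E
python3 st.py .4591 .2052 .022
```

```text
clock: 1.4
position: [0.4783, 0.2183, 0.2228]
ee_rot: [0.0, 0.155, 0.988, 0.0]
ft_force: [0.1, 0.2, 1.2]
gripper_width: 0.09
grasp_force: 0.0
clock: 2.07
position: [0.4774, 0.2197, 0.2227]
ee_rot: [0.0, -0.238, 0.971, 0.0]
ft_force: [0.6, -0.7, -0.9]
gripper_width: 0.0701
grasp_force: 0.0
t 2.07 tcp [0.4774 0.2197 0.2227] cab G [-259.3  317.4  233.7] yawy 117.54 F [ 0.58 -0.71 -0.94] w 0.0701 g 0.0 j6 -1.85
tool cm [ 2.29 -0.44 20.06]
```

```bash
python3 -m crank '[{"fingers":6,"dp":[1.2,-0.2,3],"turn":0},{"fingers":6,"dp":[1.1,-0.2,3.5],"turn":0},{"fingers":6,"dp":[0,0,3.5],"turn":0},{"fingers":6,"dp":[0,0,3],"turn":0},{"fingers":6,"dp":[0,0,3],"turn":0},{"fingers":6,"dp":[0,0,2],"turn":0},{"fingers":6,"dp":[0,0,0],"turn":0}]'
python3 st.py .4591 .2052 .022
python3 - <<'E'
from fit import *
G=grab();o=[]
for (c,im),(x,y) in zip(G,((150,130),(150,160))): o.append(cv2.resize(im[y:y+90,x:x+100,::-1],(400,360),interpolation=cv2.INTER_CUBIC))
cv2.imwrite("pics/pre.png",np.hstack(o))
E
```

```text
clock: 2.65
position: [0.4548, 0.2048, 0.0382]
ee_rot: [-0.005, -0.235, 0.972, 0.0]
ft_force: [-1.3, -0.0, -0.7]
gripper_width: 0.0604
grasp_force: 0.0
t 2.65 tcp [0.4548 0.2048 0.0382] cab G [-280.1  300.2   49.2] yawy 117.23 F [-1.3  -0.03 -0.69] w 0.0604 g 0.0 j6 -1.87
tool cm [-0.41 -0.17  1.61]
```

View pics/pre.png

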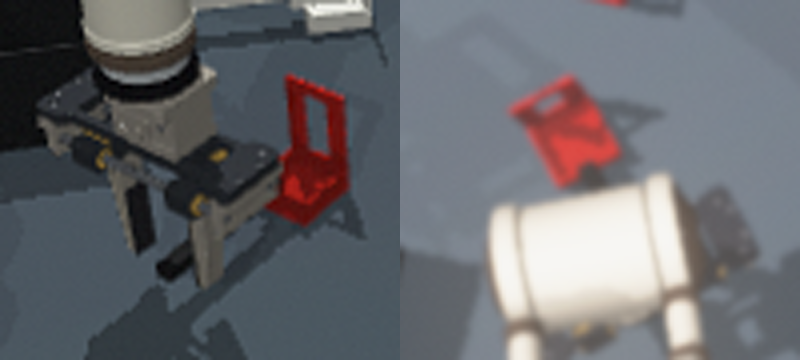

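The picture shows the fingers (crop 140,250 and 205,285) straddling the handle's end (175,265), roughly centred. I'll lower and pinch.

```bash
python3 -m crank '[{"fingers":6,"dp":[-0.3,-0.2,0.8],"turn":0},{"fingers":6,"dp":[0,0,0.8],"turn":0},{"fingers":3,"dp":[0,0,0],"turn":0},{"fingers":1,"dp":[0,0,0],"turn":0},{"fingers":1,"dp":[0,0,0],"turn":0},{"fingers":1,"dp":[0,0,0],"turn":0},{"fingers":1,"dp":[0,0,0],"turn":0},{"fingers":1,"dp":[0,0,0],"turn":0}]' 10
python3 st.py .4591 .2052 .022
```

```text
clock: 3.42
position: [0.4625, 0.2053, 0.0269]
ee_rot: [0.0, -0.237, 0.972, -0.0]
ft_force: [0.1, 0.5, -0.2]
gripper_width: 0.022
grasp_force: 0.0
t 3.42 tcp [0.4625 0.2053 0.0269] cab G [-272.5  301.4   37.9] yawy 117.40 F [ 0.08  0.48 -0.2 ] w 0.0220 g 0.0 j6 -1.87
tool cm [0.31 0.15 0.49]
```

```bash
python3 -m crank '[{"fingers":2.4,"dp":[0.3,0,0.5],"turn":0},{"fingers":2.4,"dp":[0,0,0],"turn":0},{"fingers":1,"dp":[0,0,0],"turn":0},{"fingers":1,"dp":[0,0,0],"turn":0},{"fingers":1,"dp":[0,0,0],"turn":0},{"fingers":1,"dp":[0,0,0],"turn":0},{"fingers":1,"dp":[0,0,0],"turn":0}]' 10
python3 st.py .4591 .2052 .022
```

```text
clock: 4.0
position: [0.4594, 0.2039, 0.0215]
ee_rot: [-0.0, -0.237, 0.972, 0.0]
ft_force: [-0.7, 1.0, -0.6]
gripper_width: 0.0156
grasp_force: 10.0
t 4.00 tcp [0.4594 0.2039 0.0215] cab G [-275.5  299.7   32.5] yawy 117.41 F [-0.72  1.   -0.62] w 0.0156 g 10.0 j6 -1.87
tool cm [-0.03  0.13 -0.05]
```

```bash
python3 -m crank '[{"fingers":1,"dp":[-0.2,0,-1],"turn":0},{"fingers":1,"dp":[-0.3,0,-1],"turn":0},{"fingers":1,"dp":[-0.35,0,-1],"turn":0},{"fingers":1,"dp":[-0.4,0,-0.95],"turn":0},{"fingers":1,"dp":[-0.45,0,-0.9],"turn":0},{"fingers":1,"dp":[-0.5,0,-0.9],"turn":0},{"fingers":1,"dp":[-0.55,0,-0.85],"turn":0},{"fingers":1,"dp":[-0.6,0,-0.85],"turn":0},{"fingers":1,"dp":[-0.65,0,-0.8],"turn":0},{"fingers":1,"dp":[-0.7,0,-0.75],"turn":0},{"fingers":1,"dp":[-0.75,0,-0.75],"turn":0},{"fingers":1,"dp":[-0.75,0,-0.7],"turn":0}]' 6
cat > tilt.py <<'E'
from fit import *
import sys
# assume grip point held: G known; fit tilt, yaw offset, slip along handle
def fitT(yaw0,t0,dbg=None):
    G=grab();o=arm.get_obs();Rt=q2R(o["ee_rot"]);g=np.array(o["position"])-.011*Rt[:,2]
    def TT(p):
        T=pose(0,0,0,yaw0,p[0]);T[:3,3]=g+np.array([0,0,p[2]])*.001-T[:3,:3]@np.array([-.175+p[1]*.001,0,.033]);return T
    ms=[redmask(im).astype(np.float32) for _,im in G]
    def cost(p):
        T=TT(p);c=0
        for (cam,im),m in zip(G,ms):
            r=render(cam,T,RED,m.shape); b=render(cam,T,BLK,m.shape)
            q=cam.proj(T[:3,3])[0].astype(int);sl=(slice(max(q[1]-40,0),q[1]+40),slice(max(q[0]-40,0),q[0]+40))
            c+=(np.abs(r-m)*(1-b))[sl].sum()/400
        return c
    r=min((minimize(cost,[t,0,0],method="Nelder-Mead",options=dict(initial_simplex=np.array([[t,0,0],[t+5,0,0],[t,4,0],[t,0,4.]]),xatol=.05,fatol=1e-3)) for t in(t0-8,t0,t0+8)),key=lambda r:r.fun)
    T=TT(r.x);print("tilt,slipx,dz",np.round(r.x,1),"cost %.2f"%r.fun)
    for n,p in(("foot",[0,0,0]),("top",[0,0,.095]),("bar",[-.002,0,.083])): print(n,"z/cab",wcab((T@[*p,1])[:3]))
    return T,G
if __name__=="__main__":
    fitT(float(sys.argv[1]),float(sys.argv[2]))
E
python3 st.py; python3 tilt.py 27.4 40
```

```text
clock: 5.0
position: [0.5154, 0.2328, 0.1268]
ee_rot: [0.0, -0.237, 0.972, 0.0]
ft_force: [0.7, -0.3, -0.9]
gripper_width: 0.0164
grasp_force: 6.0
t 5.00 tcp [0.5154 0.2328 0.1268] cab G [-222.9  334.5  137.8] yawy 117.39 F [ 0.69 -0.25 -0.94] w 0.0164 g 6.0 j6 -1.84
tilt,slipx,dz [42.2 -4.6  5.9] cost 1.76
foot z/cab [-129.4  396.2   -0.4]
top z/cab [-76.2 431.5  69.9]
bar z/cab [-84.2 426.2  62.4]
```

```bash
python3 -m crank '[{"fingers":0.5,"dp":[0,0,0],"turn":0},{"fingers":0.5,"dp":[0,0,0],"turn":0},{"fingers":0.5,"dp":[0,0,0],"turn":0},{"fingers":0.5,"dp":[0,0,-0.5],"turn":0},{"fingers":0.5,"dp":[0,0,-1],"turn":0},{"fingers":0.5,"dp":[0,0,-1.2],"turn":0},{"fingers":0.5,"dp":[0,0,-1.2],"turn":0},{"fingers":0.5,"dp":[0,0,-1],"turn":0},{"fingers":0.5,"dp":[0,0,-0.5],"turn":0},{"fingers":0.5,"dp":[0,0,0],"turn":0}]' 60
python3 st.py; python3 tilt.py 27.4 42
```

```text
clock: 5.93
position: [0.5158, 0.2326, 0.1822]
ee_rot: [0.002, -0.237, 0.972, -0.0]
ft_force: [0.3, -0.2, -1.9]
gripper_width: 0.0155
grasp_force: 60.0
t 5.93 tcp [0.5158 0.2326 0.1822] cab G [-222.6  334.3  193.2] yawy 117.40 F [ 0.3  -0.24 -1.93] w 0.0155 g 60.0 j6 -1.84
tilt,slipx,dz [42.3 -5.4  8.7] cost 1.83
foot z/cab [-131.1  395.4   53.9]
top z/cab [-77.8 430.8 124.1]
bar z/cab [-85.8 425.5 116.6]
```

```bash
python3 -m crank '[{"fingers":0.5,"dp":[1.2,-0.5,0],"turn":0},{"fingers":0.5,"dp":[2.3,-1,0],"turn":0},{"fingers":0.5,"dp":[2.7,-1.7,0],"turn":0},{"fingers":0.5,"dp":[2.7,-2.1,0],"turn":0},{"fingers":0.5,"dp":[2.7,-2.2,0],"turn":0},{"fingers":0.5,"dp":[2.7,-2.2,0],"turn":0},{"fingers":0.5,"dp":[2.7,-2.2,0],"turn":0},{"fingers":0.5,"dp":[2.7,-2.2,0],"turn":0},{"fingers":0.5,"dp":[2.7,-2.2,0],"turn":0},{"fingers":0.5,"dp":[2.5,-2,0],"turn":0},{"fingers":0.5,"dp":[1.7,-2,0],"turn":0},{"fingers":0.5,"dp":[0.8,-1.9,0],"turn":0}]'
python3 -m crank '[{"fingers":0.5,"dp":[0,0,0],"turn":0.04},{"fingers":0.5,"dp":[0,0,0],"turn":0.08},{"fingers":0.5,"dp":[0,0,0],"turn":0.1},{"fingers":0.5,"dp":[0,0,0],"turn":0.1},{"fingers":0.5,"dp":[0,0,0],"turn":0.1},{"fingers":0.5,"dp":[0,0,0],"turn":0.1},{"fingers":0.5,"dp":[0,0,0],"turn":0.066},{"fingers":0.5,"dp":[0,0,0],"turn":0},{"fingers":0.5,"dp":[0,0,0],"turn":0}]'
python3 st.py .373 -.088 .176; python3 tilt.py -6.2 41
```

```text
clock: 7.03
position: [0.3719, -0.0923, 0.1794]
ee_rot: [-0.001, -0.236, 0.972, 0.0]
ft_force: [0.4, 0.2, -1.9]
gripper_width: 0.0154
grasp_force: 60.0
clock: 7.78
position: [0.3732, -0.0906, 0.1796]
ee_rot: [-0.001, 0.053, 0.999, 0.0]
ft_force: [-0.1, 0.1, -2.0]
gripper_width: 0.0156
grasp_force: 60.0
t 7.78 tcp [ 0.3732 -0.0906  0.1796] cab G [-329.3   -2.4  190.6] yawy 83.94 F [-0.1   0.11 -1.96] w 0.0156 g 60.0 j6 -2.02
tool cm [0.05 0.25 0.36]
tilt,slipx,dz [41.9 -3.   4.1] cost 0.71
foot z/cab [-218.8   -2.4   51.4]
top z/cab [-155.3   -2.4  122. ]
bar z/cab [-164.9   -2.4  114.4]
```

```bash
python3 -m crank '[{"fingers":0.5,"dp":[-0.3,0.15,-0.1],"turn":0},{"fingers":0.5,"dp":[-0.7,0.15,0],"turn":0},{"fingers":0.5,"dp":[-0.7,0,0],"turn":0},{"fingers":0.5,"dp":[-0.7,0,0],"turn":0},{"fingers":0.5,"dp":[-0.7,0,0],"turn":0},{"fingers":0.5,"dp":[-0.7,0,0],"turn":0},{"fingers":0.5,"dp":[-0.7,0,0],"turn":0},{"fingers":0.5,"dp":[-0.5,0,0],"turn":0},{"fingers":0.5,"dp":[-0.3,0,-0.3],"turn":0},{"fingers":0.5,"dp":[-0.3,0,-0.3],"turn":0},{"fingers":0.5,"dp":[0,0,0],"turn":0}]'
python3 st.py; python3 tilt.py -6.2 41
```

```text
clock: 8.8
position: [0.4304, -0.0942, 0.188]
ee_rot: [0.001, 0.054, 0.999, -0.0]
ft_force: [0.4, 0.6, -1.8]
gripper_width: 0.0155
grasp_force: 60.0
t 8.80 tcp [ 0.4304 -0.0942  0.188 ] cab G [-272.1    0.3  199. ] yawy 83.83 F [ 0.41  0.64 -1.76] w 0.0155 g 60.0 j6 -1.95
tilt,slipx,dz [41.3 -3.7  3.6] cost 1.51
foot z/cab [-160.4    0.4   59.2]
top z/cab [-97.7   0.4 130.6]
bar z/cab [-107.1    0.4  122.9]
```

```bash
python3 -m crank '[{"fingers":0.5,"dp":[-0.3,0,0],"turn":0},{"fingers":0.5,"dp":[-0.6,0,0],"turn":0},{"fingers":0.5,"dp":[-0.7,0,0],"turn":0},{"fingers":0.5,"dp":[-0.7,0,0],"turn":0},{"fingers":0.5,"dp":[-0.7,0,0],"turn":0},{"fingers":0.5,"dp":[-0.6,0,0.1],"turn":0},{"fingers":0.5,"dp":[-0.5,0,0.1],"turn":0},{"fingers":0.5,"dp":[-0.5,0,0.1],"turn":0},{"fingers":0.5,"dp":[-0.5,0,0.1],"turn":0},{"fingers":0.5,"dp":[-0.4,0,0],"turn":0},{"fingers":0.5,"dp":[0,0,0],"turn":0}]'
python3 st.py; python3 tilt.py -6.2 41
```

```text
clock: 9.82
position: [0.4849, -0.0999, 0.183]
ee_rot: [0.0, 0.054, 0.999, -0.0]
ft_force: [-0.9, -0.9, -2.4]
gripper_width: 0.0154
grasp_force: 60.0
t 9.82 tcp [ 0.4849 -0.0999  0.183 ] cab G [-217.3    0.5  194. ] yawy 83.83 F [-0.86 -0.85 -2.36] w 0.0154 g 60.0 j6 -1.91
tilt,slipx,dz [44.1 -9.3 11.7] cost 2.17
foot z/cab [-108.6    0.5   53.7]
top z/cab [-42.5   0.5 121.9]
bar z/cab [-52.3   0.5 114.7]
```

```bash
python3 -m crank '[{"fingers":0.5,"dp":[0,0,0.2],"turn":0},{"fingers":0.5,"dp":[-0.1,0,0.2],"turn":0},{"fingers":0.5,"dp":[-0.2,0,0.3],"turn":0},{"fingers":0.5,"dp":[-0.2,0,0.2],"turn":0},{"fingers":0.5,"dp":[0,0,0.1],"turn":0},{"fingers":0.5,"dp":[0,0,0.1],"turn":0},{"fingers":0.5,"dp":[0,0,0],"turn":0}]'; python3 -m crank '[{"fingers":0.5,"dp":[0,0,0.1],"turn":0},{"fingers":0.5,"dp":[0,0,0.1],"turn":0},{"fingers":0.5,"dp":[0,0,0],"turn":0},{"fingers":0.5,"dp":[0,0,0],"turn":0}]'
python3 st.py;
```

```text
clock: 10.5
position: [0.4891, -0.1002, 0.1718]
ee_rot: [-0.0, 0.054, 0.999, 0.0]
ft_force: [-0.5, 0.4, -1.8]
gripper_width: 0.0157
grasp_force: 60.0
clock: 10.83
position: [0.4892, -0.1003, 0.1701]
ee_rot: [-0.0, 0.054, 0.999, 0.0]
ft_force: [0.7, -0.4, -2.6]
gripper_width: 0.0152
grasp_force: 60.0
t 10.83 tcp [ 0.4892 -0.1003  0.1701] cab G [-213.     0.5  181.1] yawy 83.82 F [ 0.72 -0.42 -2.58] w 0.0152 g 60.0 j6 -1.91
```

```bash
for i in 1; do python3 -m crank '[{"fingers":0.5,"dp":[0,0,0.1],"turn":0},{"fingers":0.5,"dp":[0,0,0.1],"turn":0},{"fingers":0.5,"dp":[0,0,0],"turn":0}]'; python3 -m crank '[{"fingers":0.5,"dp":[0,0,0.1],"turn":0},{"fingers":0.5,"dp":[0,0,0],"turn":0},{"fingers":0.5,"dp":[0,0,0],"turn":0}]' ; done; python3 st.py; python3 tilt.py -6.2 41
```

```text
clock: 11.08
position: [0.4891, -0.1002, 0.1679]
ee_rot: [-0.0, 0.054, 0.999, 0.0]
ft_force: [0.2, -0.4, -1.4]
gripper_width: 0.0155
grasp_force: 60.0
clock: 11.33
position: [0.4892, -0.1003, 0.167]
ee_rot: [-0.0, 0.054, 0.999, 0.0]
ft_force: [0.6, -0.1, -2.0]
gripper_width: 0.0154
grasp_force: 60.0
t 11.33 tcp [ 0.4892 -0.1003  0.167 ] cab G [-213.     0.5  178. ] yawy 83.82 F [ 0.6  -0.11 -2.  ] w 0.0154 g 60.0 j6 -1.91
tilt,slipx,dz [43.9 -6.3  9.6] cost 2.08
foot z/cab [-105.1    0.5   38.3]
top z/cab [-39.2   0.5 106.8]
bar z/cab [-49.    0.5  99.5]
```

```bash
python3 -m crank '[{"fingers":0.5,"dp":[0,0,0.1],"turn":0},{"fingers":0.5,"dp":[0,0,0],"turn":0},{"fingers":0.5,"dp":[0,0,0],"turn":0}]'|grep ft; python3 -m crank '[{"fingers":0.5,"dp":[0,0,0.1],"turn":0},{"fingers":0.5,"dp":[0,0,0],"turn":0},{"fingers":0.5,"dp":[0,0,0],"turn":0}]' |grep ft;  python3 -m crank '[{"fingers":0.5,"dp":[0,0,0.1],"turn":0},{"fingers":0.5,"dp":[0,0,0],"turn":0},{"fingers":0.5,"dp":[0,0,0],"turn":0}]' |grep ft; python3 st.py
```

```text
ft_force: [-0.4, -0.7, -1.0]
ft_force: [0.3, -1.1, -1.4]
ft_force: [-0.3, -0.6, -2.4]
t 12.18 tcp [ 0.4893 -0.1003  0.1641] cab G [-212.9    0.5  175.1] yawy 83.82 F [-0.3  -0.61 -2.39] w 0.0153 g 60.0 j6 -1.91
```

```bash
python3 - <<'E'
from fit import *
G=grab();o=[]
for (c,im),(x,y) in zip(G,((230,140),(245,120))): o.append(cv2.resize(im[y:y+140,x:x+130,::-1],(400,430),interpolation=cv2.INTER_CUBIC))
cv2.imwrite("pics/ins.png",np.hstack(o))
E
```

```text
(no output)
```

View pics/ins.png

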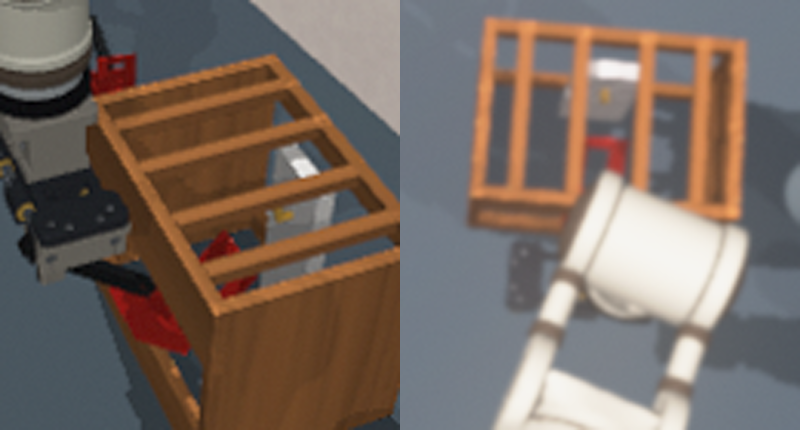

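The plate is inside, with its top seen between the slats at crop (225,250), and the tray is over the sill at (150,320). I'll keep lowering by feel.

```bash
python3 -m crank '[{"fingers":0.5,"dp":[0,0,0.1],"turn":0},{"fingers":0.5,"dp":[0,0,0],"turn":0},{"fingers":0.5,"dp":[0,0,0],"turn":0}]'|grep ft; python3 -m crank '[{"fingers":0.5,"dp":[0,0,0.1],"turn":0},{"fingers":0.5,"dp":[0,0,0],"turn":0},{"fingers":0.5,"dp":[0,0,0],"turn":0}]' |grep ft;  python3 -m crank '[{"fingers":0.5,"dp":[0,0,0.1],"turn":0},{"fingers":0.5,"dp":[0,0,0],"turn":0},{"fingers":0.5,"dp":[0,0,0],"turn":0}]' |grep ft; python3 -m crank '[{"fingers":0.5,"dp":[0,0,0.1],"turn":0},{"fingers":0.5,"dp":[0,0,0],"turn":0},{"fingers":0.5,"dp":[0,0,0],"turn":0}]' |grep ft; python3 st.py
```

```text
ft_force: [1.3, 0.6, -2.0]
ft_force: [1.2, 0.4, -0.3]
ft_force: [1.7, 0.2, 1.0]
ft_force: [1.5, -0.6, 2.8]
t 13.28 tcp [ 0.4899 -0.1005  0.1606] cab G [-212.3    0.4  171.6] yawy 83.82 F [ 1.53 -0.56  2.78] w 0.0157 g 60.0 j6 -1.91
```

```bash
python3 -m crank '[{"fingers":0.5,"dp":[0,0,0],"turn":0},{"fingers":0.5,"dp":[0,0,0],"turn":0},{"fingers":0.5,"dp":[0,0,0],"turn":0},{"fingers":0.5,"dp":[0.13,0,0.14],"turn":0},{"fingers":0.5,"dp":[0.26,0,0.29],"turn":0},{"fingers":0.5,"dp":[0.3,0,0.35],"turn":0},{"fingers":0.5,"dp":[0.35,0,0.39],"turn":0}]' 6; python3 st.py;python3 tilt.py -6.2 34
```

```text
clock: 13.87
position: [0.4784, -0.0991, 0.1479]
ee_rot: [-0.0, 0.054, 0.999, 0.0]
ft_force: [0.0, -0.8, 0.1]
gripper_width: 0.0156
grasp_force: 6.0
t 13.87 tcp [ 0.4784 -0.0991  0.1479] cab G [-223.8    0.6  158.9] yawy 83.83 F [ 0.02 -0.77  0.06] w 0.0156 g 6.0 j6 -1.92
tilt,slipx,dz [35.9 -5.7  8.2] cost 2.09
foot z/cab [-97.6   0.7  33.7]
top z/cab [-41.9   0.7 110.7]
bar z/cab [-50.5   0.7 102.1]
```

```bash
python3 -m crank '[{"fingers":0.5,"dp":[0.27,0,0.37],"turn":0},{"fingers":0.5,"dp":[0.27,0,0.37],"turn":0},{"fingers":0.5,"dp":[0.27,0,0.37],"turn":0},{"fingers":0.26,"dp":[0.26,0,0.38],"turn":0},{"fingers":0.5,"dp":[0.23,0,0.4],"turn":0},{"fingers":0.5,"dp":[0.22,0,0.4],"turn":0},{"fingers":0.5,"dp":[0.22,0,0.4],"turn":0},{"fingers":0.5,"dp":[0.22,0,0.4],"turn":0}]'|grep ft
python3 -m crank '[{"fingers":0.5,"dp":[0.18,0,0.42],"turn":0},{"fingers":0.5,"dp":[0.17,0,0.42],"turn":0},{"fingers":0.5,"dp":[0.16,0,0.42],"turn":0},{"fingers":0.5,"dp":[0.16,0,0.41],"turn":0},{"fingers":0.5,"dp":[0.1,0,0.37],"turn":0},{"fingers":0.5,"dp":[0.1,0,0.37],"turn":0},{"fingers":0.5,"dp":[0.1,0,0.36],"turn":0},{"fingers":0.5,"dp":[0,0,0],"turn":0}]'|grep ft
python3 st.py;python3 tilt.py -6.2 10
```

```text
ft_force: [-0.8, -0.3, 1.5]
ft_force: [-0.6, -0.3, 0.2]
t 15.30 tcp [ 0.4495 -0.0959  0.089 ] cab G [-253.     0.6  100. ] yawy 83.82 F [-0.59 -0.28  0.2 ] w 0.0157 g 6.0 j6 -1.94
tilt,slipx,dz [ 6.3 -0.6 -3.1] cost 1.88
foot z/cab [-81.9   0.5  45.3]
top z/cab [-71.4   0.5 139.7]
bar z/cab [-74.7   0.5 128. ]
```

```bash
python3 -m crank '[{"fingers":0.5,"dp":[0.05,0,0.35],"turn":0},{"fingers":0.5,"dp":[0.05,0,0.35],"turn":0},{"fingers":0.5,"dp":[0.05,0,0.35],"turn":0},{"fingers":0.5,"dp":[0,0,0.25],"turn":0},{"fingers":0.5,"dp":[0,0,0],"turn":0},{"fingers":0.5,"dp":[0,0,0],"turn":0}]'|grep ft
python3 st.py;python3 tilt.py -6.2 4; python3 - <<'E'
from fit import *
G=grab();o=[]
for (c,im),(x,y) in zip(G,((230,140),(245,120))): o.append(cv2.resize(im[y:y+140,x:x+130,::-1],(400,430),interpolation=cv2.INTER_CUBIC))
cv2.imwrite("pics/lev.png",np.hstack(o))
E
```

```text
ft_force: [-0.9, -0.7, -0.6]
t 15.90 tcp [ 0.4481 -0.0958  0.0765] cab G [-254.4    0.6   87.5] yawy 83.83 F [-0.89 -0.65 -0.63] w 0.0162 g 6.0 j6 -1.94
tilt,slipx,dz [ 0.4  0.  -3.5] cost 1.84
foot z/cab [-79.4   0.5  50. ]
top z/cab [-78.8   0.5 145. ]
bar z/cab [-80.9   0.5 133. ]
```

View pics/lev.png

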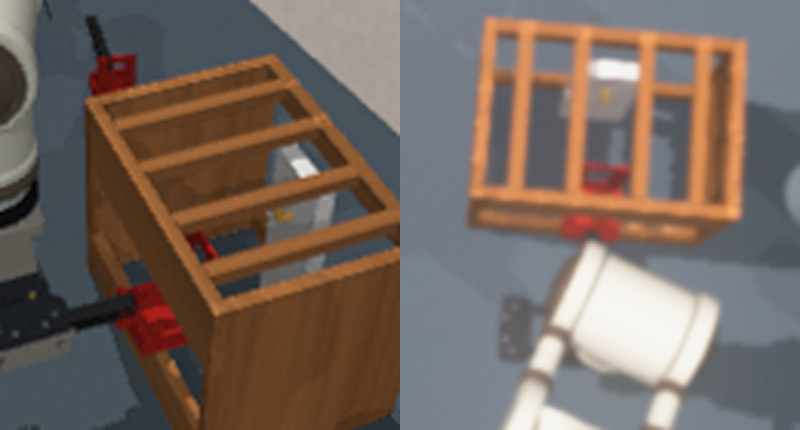

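The caddy is level on the sill: tilt about 0.4°, foot at z 50, tray at crop (155,320). I'll clamp, lift and refit the hook.

```bash
python3 -m crank '[{"fingers":0.5,"dp":[0,0,0],"turn":0},{"fingers":0.5,"dp":[0,0,0],"turn":0},{"fingers":0.5,"dp":[0,0,0],"turn":0},{"fingers":0.5,"dp":[0,0,-0.3],"turn":0},{"fingers":0.5,"dp":[0,0,-0.5],"turn":0},{"fingers":0.5,"dp":[0,0,-0.5],"turn":0},{"fingers":0.5,"dp":[0,0,-0.5],"turn":0},{"fingers":0.5,"dp":[0,0,-0.5],"turn":0},{"fingers":0.5,"dp":[0,0,-0.4],"turn":0},{"fingers":0.5,"dp":[0,0,0],"turn":0},{"fingers":0.5,"dp":[0,0,0],"turn":0}]' 60|grep ft
python3 st.py;python3 tilt.py -6.2 4; python3 - <<'E'
from fit import *
G=grab();s,t=[g[0] for g in G]
def f(p):
    S0,h,y=p
    return np.r_[t.proj(cab([S0-18,y,h+10]))[0]-[311.5,153.7],t.proj(cab([S0,y,h-3]))[0]-[311.5,148.9],s.proj(cab([S0-14,y,h+13]))[0]-[320.4,208.2],s.proj(cab([S0-13,y,h-8]))[0]-[321,212.2],s.proj(cab([S0,y,h-4]))[0]-[325,210.3],t.proj(cab([S0,0,184]))[0][1]-145.7]
r=least_squares(f,[0,133,0],x_scale=10); print(r.x,np.round(r.fun,1))
ms=[]
for cam,im in G:
    h=cv2.cvtColor(im,cv2.COLOR_RGB2HSV);m=(h[...,0]>17)&(h[...,0]<28)&(h[...,1]>150)&(h[...,2]>80)
    u=cam.proj(cab([-5,0,138]))[0].astype(int);z=np.zeros_like(m);z[u[1]-9:u[1]+9,u[0]-9:u[0]+9]=1;ms.append(m&z);print(np.argwhere(m&z).mean(0),(m&z).sum(),np.argwhere(m&z).min(0),np.argwhere(m&z).max(0))
HB=lambda S,h,y:[bx(S-15,S,y-4,y+4,h-8,h),bx(S-17,S-8,y-4,y+4,h-6,h+13)]
def c2(p): return sum(np.abs(render(cam,pose(*CAB[:2],0,CAB[2],0),HB(*p),m.shape)-m).sum() for (cam,_),m in zip(G,ms))
b=min((minimize(c2,[a,hh,0],method="Nelder-Mead",options=dict(initial_simplex=[[a,hh,0],[a+6,hh,0],[a,hh+6,0],[a,hh,4]])) for a in(-3,5) for hh in(128,138)),key=lambda r:r.fun);print("mask fit",b.x,b.fun)
E
```

```text
ft_force: [0.2, -0.0, -1.9]
t 17.02 tcp [ 0.4485 -0.096   0.1041] cab G [-253.9    0.4  115.1] yawy 83.82 F [ 0.16 -0.01 -1.87] w 0.0154 g 60.0 j6 -1.94
tilt,slipx,dz [ 1.6 -1.7 -2.6] cost 2.10
foot z/cab [-78.6   0.6  74.1]
top z/cab [-76.    0.6 169.1]
bar z/cab [-78.3   0.6 157.2]
[ 5.71219998e+00  1.36074299e+02 -1.32700485e-01] [ 0.6 -0.5  0.3 -0.1 -0.1 -1.  -1.1  0.8 -0.5  0.3 -1.2]
[209.5        321.42857143] 14 [208 319] [211 324]<stdin>:10: RuntimeWarning: Mean of empty slice.
  ret = um.true_divide(
Traceback (most recent call last):
ValueError: zero-size array to reduction operation minimum which has no identity
```

```bash
python3 -m crank '[{"fingers":0.5,"dp":[-0.3,0,-0.2],"turn":0},{"fingers":0.5,"dp":[-0.7,0,-0.2],"turn":0},{"fingers":0.5,"dp":[-0.9,0,0],"turn":0},{"fingers":0.5,"dp":[-0.9,0,0],"turn":0},{"fingers":0.5,"dp":[-0.9,0,0],"turn":0},{"fingers":0.5,"dp":[-0.9,0,0],"turn":0},{"fingers":0.5,"dp":[-0.8,0,0],"turn":0},{"fingers":0.5,"dp":[-0.6,0,0],"turn":0},{"fingers":0.5,"dp":[-0.4,0,0],"turn":0},{"fingers":0.5,"dp":[-0.2,0,0],"turn":0},{"fingers":0.5,"dp":[0,0,0],"turn":0}]'|grep ft
python3 st.py; python3 tilt.py -6.2 2
```

```text
ft_force: [-0.2, -1.0, -1.9]
t 18.13 tcp [ 0.5142 -0.103   0.1077] cab G [-187.9    0.5  118.7] yawy 83.83 F [-0.16 -1.03 -1.87] w 0.0156 g 60.0 j6 -1.89
tilt,slipx,dz [-15.  -14.8 -39.6] cost 1.83
foot z/cab [ 3.4  0.5 96.2]
top z/cab [-21.1   0.5 188. ]
bar z/cab [-19.9   0.5 175.9]
```

```bash
python3 -m crank '[{"fingers":0.5,"dp":[-0.2,0,0],"turn":0},{"fingers":0.5,"dp":[-0.2,0,0],"turn":0},{"fingers":0.5,"dp":[-0.2,0,0],"turn":0},{"fingers":0.5,"dp":[0,0,0],"turn":0},{"fingers":0.5,"dp":[0,0,0],"turn":0}]'|grep -E "ft|pos"; for k in 1 ; do python3 -m crank '[{"fingers":0.5,"dp":[-0.1,0,0],"turn":0},{"fingers":0.5,"dp":[0,0,0],"turn":0},{"fingers":0.5,"dp":[0,0,0],"turn":0}]'|grep -E "ft|pos"; python3 -m crank '[{"fingers":0.5,"dp":[-0.1,0,0],"turn":0},{"fingers":0.5,"dp":[0,0,0],"turn":0},{"fingers":0.5,"dp":[0,0,0],"turn":0}]'|grep -E "ft|pos"; python3 -m crank '[{"fingers":0.5,"dp":[-0.1,0,0],"turn":0},{"fingers":0.5,"dp":[0,0,0],"turn":0},{"fingers":0.5,"dp":[0,0,0],"turn":0}]'|grep -E "ft|pos"; done; python3 st.py
```

```text
position: [0.5199, -0.1036, 0.1078]
ft_force: [0.6, 0.1, -1.1]
position: [0.5209, -0.1037, 0.1078]
ft_force: [-0.3, 0.6, -1.9]
position: [0.5219, -0.1039, 0.1078]
ft_force: [-1.0, 0.3, -2.4]
position: [0.5229, -0.1039, 0.1078]
ft_force: [-0.1, 0.0, -2.4]
t 19.40 tcp [ 0.5229 -0.1039  0.1078] cab G [-179.1    0.5  118.8] yawy 83.83 F [-0.07  0.03 -2.41] w 0.0157 g 60.0 j6 -1.89
```

```bash
python3 -m crank '[{"fingers":0.5,"dp":[-0.1,0,0],"turn":0},{"fingers":0.5,"dp":[0,0,0],"turn":0},{"fingers":0.5,"dp":[0,0,0],"turn":0}]'|grep -E "ft"; python3 -m crank '[{"fingers":0.5,"dp":[-0.1,0,0],"turn":0},{"fingers":0.5,"dp":[0,0,0],"turn":0},{"fingers":0.5,"dp":[0,0,0],"turn":0}]'|grep -E "ft"; python3 -m crank '[{"fingers":0.5,"dp":[-0.1,0,0],"turn":0},{"fingers":0.5,"dp":[0,0,0],"turn":0},{"fingers":0.5,"dp":[0,0,0],"turn":0}]'|grep -E "ft|pos"; python3 st.py
```

```text
ft_force: [-0.3, -0.3, -1.7]
ft_force: [0.1, 0.5, -2.8]
position: [0.5259, -0.1043, 0.1078]
ft_force: [-0.9, -0.2, -2.0]
t 20.15 tcp [ 0.5259 -0.1043  0.1078] cab G [-176.1    0.5  118.8] yawy 83.82 F [-0.86 -0.16 -2.02] w 0.0155 g 60.0 j6 -1.88
```

```bash
python3 - <<'E'
from fit import *
G=grab();o=[]
for (c,im),(x,y) in zip(G,((285,165),(282,125))): o.append(cv2.resize(im[y:y+65,x:x+65,::-1],(400,400),interpolation=cv2.INTER_CUBIC))
cv2.imwrite("pics/near.png",np.hstack(o))
E
```

```text
(no output)
```

View pics/near.png

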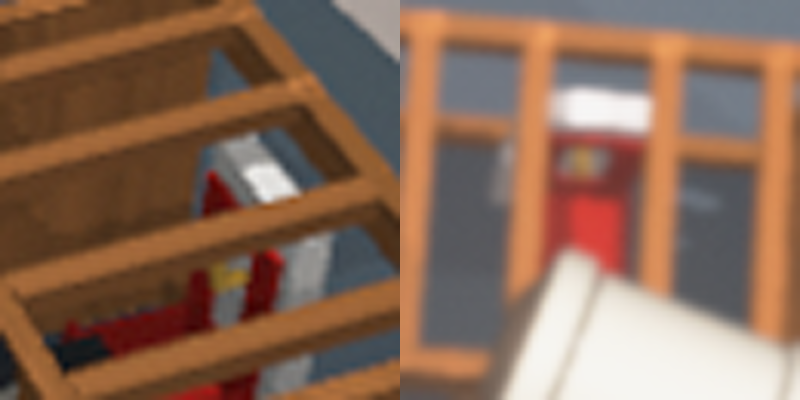

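The hook is seen through the window below the bar, centred sideways: in the top crop the hook is at (583,163) and the window at 558–612. I'll advance to touch the strip.

```bash
python3 -m crank '[{"fingers":0.5,"dp":[-0.1,0,0],"turn":0},{"fingers":0.5,"dp":[0,0,0],"turn":0},{"fingers":0.5,"dp":[0,0,0],"turn":0}]'|grep -E "ft"; python3 -m crank '[{"fingers":0.5,"dp":[-0.1,0,0],"turn":0},{"fingers":0.5,"dp":[0,0,0],"turn":0},{"fingers":0.5,"dp":[0,0,0],"turn":0}]'|grep -E "ft"; python3 -m crank '[{"fingers":0.5,"dp":[-0.1,0,0],"turn":0},{"fingers":0.5,"dp":[0,0,0],"turn":0},{"fingers":0.5,"dp":[0,0,0],"turn":0}]'|grep -E "ft|pos"; python3 st.py
```

```text
ft_force: [0.9, -0.0, -2.5]
ft_force: [-0.5, 0.1, -2.3]
position: [0.5283, -0.1044, 0.1074]
ft_force: [-2.2, 0.7, -2.3]
t 21.00 tcp [ 0.5283 -0.1044  0.1074] cab G [-173.7    0.7  118.4] yawy 83.83 F [-2.17  0.7  -2.27] w 0.0156 g 60.0 j6 -1.88
```

```bash
python3 -m crank '[{"fingers":0.5,"dp":[0.2,0,0],"turn":0},{"fingers":0.5,"dp":[0,0,0.2],"turn":0},{"fingers":0.5,"dp":[0,0,0.2],"turn":0},{"fingers":0.5,"dp":[0,0,0.2],"turn":0},{"fingers":0.5,"dp":[0,0,0.2],"turn":0},{"fingers":0.5,"dp":[0,0,0],"turn":0},{"fingers":0.5,"dp":[0,0,0],"turn":0}]'|grep -E "ft"; python3 -m crank '[{"fingers":0.5,"dp":[0,0,0.1],"turn":0},{"fingers":0.5,"dp":[0,0,0.1],"turn":0},{"fingers":0.5,"dp":[0,0,0],"turn":0}]'|grep -E "ft"; python3 -m crank '[{"fingers":0.5,"dp":[0,0,0.1],"turn":0},{"fingers":0.5,"dp":[0,0,0.1],"turn":0},{"fingers":0.5,"dp":[0,0,0],"turn":0}]'|grep -E "ft|pos"; python3 -m crank '[{"fingers":0.5,"dp":[0,0,0.1],"turn":0},{"fingers":0.5,"dp":[0,0,0.1],"turn":0},{"fingers":0.5,"dp":[0,0,0],"turn":0}]'|grep -E "ft|pos"; python3 st.py
```

```text
ft_force: [-0.4, 1.2, -2.9]
ft_force: [-0.7, -0.0, -1.9]
position: [0.5267, -0.1043, 0.0956]
ft_force: [0.9, 0.3, -2.6]
position: [0.5267, -0.1043, 0.0935]
ft_force: [0.3, 0.3, -1.5]
t 22.33 tcp [ 0.5267 -0.1043  0.0935] cab G [-175.3    0.6  104.5] yawy 83.82 F [ 0.28  0.29 -1.5 ] w 0.0152 g 60.0 j6 -1.88
```

```bash
python3 -m crank '[{"fingers":0.5,"dp":[0,0,0.1],"turn":0},{"fingers":0.5,"dp":[0,0,0.1],"turn":0},{"fingers":0.5,"dp":[0,0,0],"turn":0}]'|grep -E "ft"; python3 -m crank '[{"fingers":0.5,"dp":[0,0,0.1],"turn":0},{"fingers":0.5,"dp":[0,0,0.1],"turn":0},{"fingers":0.5,"dp":[0,0,0],"turn":0}]'|grep -E "ft"; python3 -m crank '[{"fingers":0.5,"dp":[0,0,0.1],"turn":0},{"fingers":0.5,"dp":[0,0,0.1],"turn":0},{"fingers":0.5,"dp":[0,0,0],"turn":0}]'|grep -E "ft|pos";  python3 st.py
```

```text
ft_force: [-0.3, 0.1, -1.1]
ft_force: [-0.1, 0.8, -1.9]
position: [0.5267, -0.1043, 0.0875]
ft_force: [-0.3, 0.4, -2.3]
t 23.08 tcp [ 0.5267 -0.1043  0.0875] cab G [-175.3    0.5   98.5] yawy 83.82 F [-0.27  0.4  -2.32] w 0.0152 g 60.0 j6 -1.88
```

```bash
python3 -m crank '[{"fingers":0.5,"dp":[0,0,0.1],"turn":0},{"fingers":0.5,"dp":[0,0,0.1],"turn":0},{"fingers":0.5,"dp":[0,0,0],"turn":0}]'|grep -E "ft"; python3 -m crank '[{"fingers":0.5,"dp":[0,0,0.1],"turn":0},{"fingers":0.5,"dp":[0,0,0.1],"turn":0},{"fingers":0.5,"dp":[0,0,0],"turn":0}]'|grep -E "ft"; python3 -m crank '[{"fingers":0.5,"dp":[0,0,0.1],"turn":0},{"fingers":0.5,"dp":[0,0,0],"turn":0},{"fingers":0.5,"dp":[0,0,0],"turn":0}]'|grep -E "ft|pos";  python3 st.py
```

```text
ft_force: [0.4, 0.2, -1.3]
ft_force: [0.5, 0.1, 0.6]
position: [0.5274, -0.1046, 0.0832]
ft_force: [0.5, -0.1, 0.7]
t 23.83 tcp [ 0.5274 -0.1046  0.0832] cab G [-174.5    0.4   94.2] yawy 83.82 F [ 0.54 -0.09  0.67] w 0.0156 g 60.0 j6 -1.88
```

```bash
python3 -m crank '[{"fingers":0.5,"dp":[0,0,-0.1],"turn":0},{"fingers":0.5,"dp":[0.1,0,0],"turn":0},{"fingers":0.5,"dp":[0.1,0,0],"turn":0},{"fingers":0.5,"dp":[0,0,0],"turn":0}]'|grep -E "ft|pos"; python3 -m crank '[{"fingers":0.5,"dp":[0.1,0,0],"turn":0},{"fingers":0.5,"dp":[0,0,0],"turn":0},{"fingers":0.5,"dp":[0,0,0],"turn":0}]'|grep -E "ft|pos";python3 -m crank '[{"fingers":0.5,"dp":[0.1,0,0],"turn":0},{"fingers":0.5,"dp":[0,0,0],"turn":0},{"fingers":0.5,"dp":[0,0,0],"turn":0}]'|grep -E "ft|pos"; python3 st.py
```

```text
position: [0.5251, -0.1043, 0.084]
ft_force: [1.6, -0.2, -0.3]
position: [0.5247, -0.1044, 0.0843]
ft_force: [5.6, -0.7, -0.2]
position: [0.5245, -0.1044, 0.0847]
ft_force: [7.5, -1.5, 0.4]
t 24.67 tcp [ 0.5245 -0.1044  0.0847] cab G [-177.5    0.2   95.7] yawy 83.82 F [ 7.47 -1.46  0.37] w 0.0154 g 60.0 j6 -1.89
```

Pulling back was resisted (7.5 N after about 2.5 mm), so the bar is captured behind the tip and this is the seat. I'll ease forward, loosen, and lower the handle until the hook carries the caddy.

```bash
python3 -m crank '[{"fingers":0.5,"dp":[-0.15,0,0],"turn":0},{"fingers":0.5,"dp":[-0.1,0,0],"turn":0},{"fingers":0.5,"dp":[0,0,0.1],"turn":0},{"fingers":0.5,"dp":[0,0,0.05],"turn":0},{"fingers":0.5,"dp":[0,0,0],"turn":0}]'|grep -E "ft|pos"; python3 -m crank '[{"fingers":0.5,"dp":[0,0,0],"turn":0},{"fingers":0.5,"dp":[0,0,0],"turn":0},{"fingers":0.5,"dp":[0,0,0.1],"turn":0},{"fingers":0.5,"dp":[0,0,0.1],"turn":0},{"fingers":0.5,"dp":[0,0,0],"turn":0},{"fingers":0.5,"dp":[0,0,0],"turn":0}]' 6|grep -E "ft|pos";python3 -m crank '[{"fingers":0.5,"dp":[0,0,0.1],"turn":0},{"fingers":0.5,"dp":[0,0,0.1],"turn":0},{"fingers":0.5,"dp":[0,0,0],"turn":0},{"fingers":0.5,"dp":[0,0,0],"turn":0}]'|grep -E "ft|pos"; python3 st.py
```

```text
position: [0.5254, -0.1042, 0.0822]
ft_force: [2.3, 0.2, 1.4]
position: [0.5257, -0.1043, 0.0805]
ft_force: [3.4, -0.7, 0.7]
position: [0.526, -0.1044, 0.0786]
ft_force: [5.0, -0.8, 1.3]
t 25.92 tcp [ 0.526  -0.1044  0.0786] cab G [-176.     0.4   89.6] yawy 83.82 F [ 4.96 -0.83  1.26] w 0.0157 g 6.0 j6 -1.88
```

```bash
python3 -m crank '[{"fingers":0.5,"dp":[-0.1,0,0],"turn":0},{"fingers":0.5,"dp":[0,0,0],"turn":0},{"fingers":0.5,"dp":[0,0,0],"turn":0}]' 4|grep -E "ft|pos"; python3 -m crank '[{"fingers":0.5,"dp":[-0.1,0,0],"turn":0},{"fingers":0.5,"dp":[0,0,0],"turn":0},{"fingers":0.5,"dp":[0,0,0],"turn":0}]' 3|grep -E "ft|pos";  python3 st.py; python3 tilt.py -6.2 0;python3 - <<'E'
from fit import *
G=grab();o=[]
for (c,im),(x,y) in zip(G,((255,155),(262,115))): o.append(cv2.resize(im[y:y+100,x:x+100,::-1],(400,400),interpolation=cv2.INTER_CUBIC))
cv2.imwrite("pics/hung.png",np.hstack(o))
E
```

```text
position: [0.5262, -0.1043, 0.0781]
ft_force: [3.3, 0.1, 1.6]
position: [0.5265, -0.1042, 0.0777]
ft_force: [1.6, -1.2, 0.1]
t 26.42 tcp [ 0.5265 -0.1042  0.0777] cab G [-175.5    0.7   88.7] yawy 83.83 F [ 1.62 -1.21  0.12] w 0.0158 g 3.0 j6 -1.88
tilt,slipx,dz [-29.4 -24.  -71.6] cost 1.83
foot z/cab [14.2  0.7 86. ]
top z/cab [-32.4   0.7 168.8]
bar z/cab [-28.2   0.7 157.3]
```

View pics/hung.png

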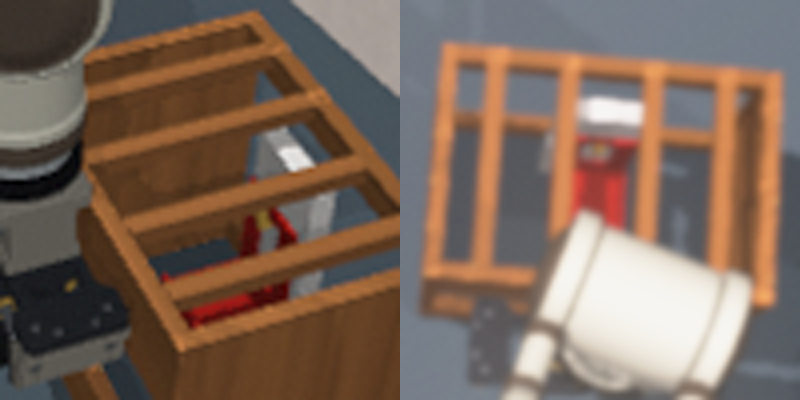

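The tip shows in front of the bar (side crop 265,215) and the residual forces are small. I'll release.

```bash
python3 -m crank '[{"fingers":2,"dp":[0,0,0],"turn":0},{"fingers":2.4,"dp":[0,0,0],"turn":0},{"fingers":3,"dp":[0,0,0],"turn":0},{"fingers":5,"dp":[0,0,0],"turn":0},{"fingers":5,"dp":[0,0,0],"turn":0},{"fingers":5,"dp":[0,0,0],"turn":0},{"fingers":5,"dp":[0,0,0],"turn":0},{"fingers":5,"dp":[0,0,0],"turn":0}]'; python3 -m crank '[{"fingers":5,"dp":[0.5,0,0],"turn":0},{"fingers":5,"dp":[1.5,0,0],"turn":0},{"fingers":5,"dp":[2.5,0,0],"turn":0},{"fingers":5,"dp":[2.5,0,0],"turn":0},{"fingers":5,"dp":[2,0,-0.5],"turn":0},{"fingers":5,"dp":[1.5,0,-2],"turn":0},{"fingers":5,"dp":[0,0,-2.5],"turn":0},{"fingers":5,"dp":[0,0,-3],"turn":0},{"fingers":5,"dp":[0,0,-3],"turn":0},{"fingers":5,"dp":[0,0,-1],"turn":0},{"fingers":5,"dp":[0,0,0],"turn":0},{"fingers":5,"dp":[0,0,0],"turn":0}]'
python3 - <<'E'
from fit import *
G=grab();o=[]
for (c,im),(x,y) in zip(G,((240,145),(262,115))): o.append(cv2.resize(im[y:y+120,x:x+120,::-1],(400,400),interpolation=cv2.INTER_CUBIC))
cv2.imwrite("pics/end.png",np.hstack(o))
E
```

```text
clock: 27.28
position: [0.5274, -0.1044, 0.0783]
ee_rot: [-0.0, 0.054, 0.999, -0.0]
ft_force: [-0.5, 0.3, -0.4]
gripper_width: 0.0498
grasp_force: 0.0
clock: 28.28
position: [0.4227, -0.093, 0.1976]
ee_rot: [-0.0, 0.054, 0.999, 0.0]
ft_force: [-1.0, 0.0, -1.0]
gripper_width: 0.0499
grasp_force: 0.0
```

View pics/end.png

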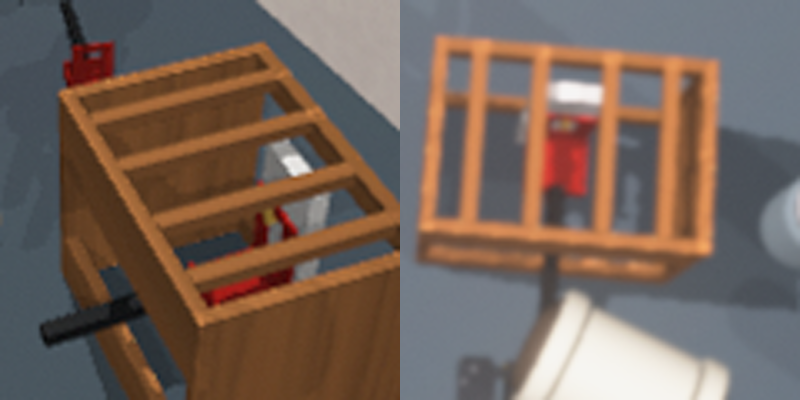

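The caddy is hanging with its handle out of the front (side crop 45,330) and the arm clear. I'll check that it's level and still, then hand in.

```bash
python3 - <<'E'
from fit import *
G=grab(); cam=G[0][0]
for n,uv in(("end centre",(253.5,244)),("bar at header",(282,235))):
    d=cam.ray(uv); a=np.radians(CAB[2]); nrm=np.array([-np.sin(a),np.cos(a),0]); t=((np.array([*CAB[:2],0])-cam.p)@nrm)/(d@nrm); print(n,wcab(cam.p+t*d))
G2=grab(); print([np.abs(a[1].astype(int)-b[1]).max() for a,b in zip(G,G2)])
print(arm.close_job())
E
```

```text
end centre [-190.2   -0.    84.3]
bar at header [-112.     0.    86.5]
[np.int64(58), np.int64(16)]
the job is handed in; nothing more can be done
None
```

The red caddy hangs on the brass hook behind its tip, close to level with its handle pointing out of the front. The arm is clear of it, I didn't touch the cup, jar or knock box, and I handed the job in at about 28.5 s.

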